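# Candle bar: out of its mould, into the V cradle, hole up

### The arm

A 6-joint arm with a two-finger parallel gripper is mounted at the origin on the work surface. World frame = base frame: x ahead of the robot, y to its left, z up, the work surface at z = 0. Lengths are in m, angles in rad, forces in N, time in s.
With the tool pointing down it reaches from about 0.275 to 0.975 m from the base axis. Payload 8.4 kg.
Tool frame: the origin (TCP) lies at the very end of the fingers, on their centre line; the grasp point (between the pads) lies 19 mm behind it (ctrl.grip_point_offset is the distance from the TCP to the grasp point, in m); z points along the fingers, y is the line along which they close (so a half turn about z gives the same grasp; the last joint's range is limited). The gripper opens to 92 mm and grips with 3 to 60 N. Pads are 20 mm wide; open, the fingers measure 128 mm over their backs; the gripper's body (75 mm by 189 mm) begins 69 mm behind the grasp point.
Start: joints at [1.249, 0.353, 1.633, -0, 1.155, -0.002], TCP at [0.196, 0.593, 0.215] pointing down, gripper open.
Joint ranges: [-2.63, 2.63], [-0.92, 2.1], [0.06, 2.66], [-1.3, 4.44], [0, 2.69], [-3.02, 3.02]. Speed limits (rad/s): [2.22, 2.22, 2.79, 3.14, 3.14, 3.14].

### API

Orientations are given as a unit quaternion [x, y, z, w].
In Python, from station import monitor, snapshot, ctrl gives the robot as it stands.
- The arm moves only by the shell command python3 -m handwheel 'ROWS'. ROWS is JSON, a list of rows, each a list of 7 numbers: the shift along the tool's x, y, z in m, then the turn, a rotation vector about the tool's x, y, z in degrees, then the closure, from -1 (fully open) to 1 (shut), so that 0 is half open. A call has 1 to 12 rows; each row is the pose to reach, as a shift and turn from the pose commanded when the call began, along the tool's axes at that moment; what a row does not reach only later rows make up. A row lasts 1/12 s, in which the tool goes at most 41.7 mm and 7.16 degrees, less where a joint would pass 70% of its speed; a pose out of reach is approached as far as the arm can. A call with a gripper value outside its range is refused whole. The fingers move at their own pace and stop on an object; the grip force is fixed at half the most. Time passes only in rows, so rows that repeat a pose let the fingers close. It gives the time, the measured TCP pose, the force, the opening and the grip force at its end, in the units of the state.
- monitor.get_obs(): the state, without advancing time (a new reading comes with each control period).
- snapshot(name): name is "scene" or "top" or "wrist"; returns a dict with "img" (420x560x3 uint8, red, green, blue), "fx", "fy", "cx", "cy" (pixels), "k1" (the pictures are not rectified: a ray, as slopes to the right and down, at radius r is drawn at 1 + k1 r^2 times it, then the intrinsics apply), "origin" and "orientation" of the camera in the world; the wrist camera has in their place "T_tool_cam" (4x4, takes a point from camera to tool coordinates, whose origin is the TCP and whose axes are the flange's). Camera axes: x right, y down, z forward; pixel columns grow to the right and rows downward; lengths in m; the calibration is good to about 2 mm. A picture is of the moment at which its call begins: read the wrist's pose just before it. There is no depth.
- ctrl.hand_in(): hands the job in; it is judged then, once.
The state is a dict: "clock": time; "qpos": joint angles; "qvel": joint speeds; "tau": joint torques, N m; "tcp_pos": TCP position; "orientation": TCP orientation; "force": force on the tool from outside, world axes, zero at the start; "moment": the same for the moment, N m; "opening": finger opening in m; "grip_force": force on a finger pad.
Only numpy, scipy, OpenCV 4.12 (cv2) and the standard library are available. Lean on these libraries where they do the work, as an engineer would, in place of code of your own. Each camera call takes 0.05 s, during which the arm holds its last target. There are 200 camera calls.

### The job

Lift the round wooden candle bar out of the open half-round mould beside the little shelf, lay it centred in the wooden V cradle (either end first) and roll it there until its candle hole faces straight up, ready for a candle. Set it down without dropping it, let go, and leave the pepper mill, dish and mug standing where they are.

Things in the scene. Friction and masses are not known exactly. Their poses are not given: they have to be found in the camera images.
- bar: Loose round walnut bar, 48 mm diameter, 190 mm long, about 0.25 kg. Origin: middle of its axis. z = long axis; x = the way its only hole faces. Round from z=-95 to +22 mm (grip it near z=0) and +50 to +95 mm; square neck, 34 mm across, between. A dark 3 mm line runs along the round part opposite to the hole (-x). It starts in the mould, hole within 80 degrees of straight down.
- bar_hole (a point): Centre of the mouth of the candle hole, 17 mm off the bar's axis, at bar z=+36 mm: a blind hole, 20 mm wide and 20 mm deep, in one flat of the square neck (the other three flats are blank).
- mould: Fixed aluminium mould, shelf over its left side. Origin: on the table below the cavity's middle. z = level, along the cavity; x = level, towards the shelf (to the robot's left); y = straight DOWN. Two half-round cavity blocks at z=+-(44 to 96) mm, 70 mm wide, rims at bar-axis height (75 mm); in the gap between them only a 10 mm thick, 100 mm wide base plate, so fingers fit beside and below the bar.
- shelf_edge (a point): Middle of the shelf board's lower edge nearest the bar: 45 mm beyond the bar's axis (mould x), 170 mm above the table. Board 18 mm thick, 240 mm long, 160 mm deep; jars on it up to 255 mm above the table, two posts under its back. No room for a wide gripper upright over the bar: lean it away from the shelf (35 degrees is enough).
- cradle: Fixed wooden V cradle. Origin: on the table under its middle; y = along the groove, x = level across it, z up. Base plate 100 x 200 x 12 mm. Two 24 mm thick V supports at y=+-75 mm, 90 degree V, tops 75 mm above the table and up to 36 mm to each side; the 126 mm gap between them is free above the base plate.
- cradle_seat (a point): Where the middle of the bar's axis lies when the bar is seated and centred in the cradle: 80 mm above the table over the cradle's origin. Friction keeps a released bar from rolling on its own.
- mill: Bystander: dark pepper mill, 52 mm wide, 178 mm tall, standing loose between mould and cradle; origin under its middle.
- dish: Bystander: small white bowl, 84 mm wide, 40 mm high, loose, between mould and cradle; origin under its middle.
- mug: Bystander: white mug, 76 mm wide plus handle, 90 mm tall, loose, between mould and cradle or beyond; origin under its middle.
Not all that is in view belongs to the job. Of the things shaped like the bar, the walnut one is meant. There is more than one size of the cradle; the one meant has the size given above.

How it is judged:
On the way, in this order (a step that is already met when the one before it is completed fails the run):
1. the bar is lifted clear of the mould (y of bar in the frame of mould below -0.11 m), for 0.1 s.
2. the bar lies in the cradle's V (x of bar in the frame of cradle between -0.004 and 0.004 m and y of bar in the frame of cradle between -0.012 and 0.012 m and z of bar in the frame of cradle between 0.075 and 0.084 m and angle between the z axis of bar and the y axis of cradle, either way round below 0.06 rad), for 0.2 s.
At the end, for the whole second after the job is handed in: The bar rests released in both V supports of the cradle: axis within 4 mm of the seated line and 3.4 degrees of the groove, 75 to 84 mm high, its middle within 12 mm of the cradle's middle along the groove (either way round), its hole within 8 degrees of straight up, at rest (all of step 2 and angle between bar's own x axis and vertical below 0.14 rad and linear speed of bar below 0.02 m/s and angular speed of bar below 0.1 rad/s); the robot touches nothing.
It fails at once if the bar is dropped or thrown (moves faster than 0.6 m/s while not held) (linear speed of bar above 0.6 m/s and contact force between the fingers and bar below 0.3 N).
It fails at once if the mill is moved more than 25 mm or tipped (distance of mill from where it was at the start of the episode above 0.025 m or angle between mill's own z axis and vertical above 0.35 rad).
It fails at once if the dish is moved more than 25 mm or tipped (distance of dish from where it was at the start of the episode above 0.025 m or angle between dish's own z axis and vertical above 0.35 rad).
It fails at once if the mug is moved more than 25 mm or tipped (distance of mug from where it was at the start of the episode above 0.025 m or angle between mug's own z axis and vertical above 0.35 rad).
It also fails if it takes over 72 s, if anything falls off the work surface, if the arm or the gripper's body presses on something with over 40 N, if the wrist force passes 120 N, or if a joint passes its speed limit or range.

## Working session

There is one attempt and no reset: what is moved stays moved. The work goes in short steps, Python scripts to look and compute and a shell command to move; the robot and the scene stay as the last step left them, time stands still between calls to the robot, and variables do not carry over. Pictures are saved under pics/ and viewed, at most 10 in all, crops included, and the job is handed in when it is done.

```bash
ls; mkdir -p pics
python3 - <<'E'
from station import monitor, snapshot, ctrl
import cv2,numpy as np
o=monitor.get_obs(); print(o['clock'],o['tcp_pos'],o['orientation'],o['opening'],ctrl.grip_point_offset)
for n in('scene','top'):
    s=snapshot(n); cv2.imwrite(f'pics/{n}0.png',s['img'][:,:,::-1])
    print(n,{k:v for k,v in s.items() if k!='img'})
    np.save(f'{n}0.npy',s,allow_pickle=True)
E
```

```text
pics
0.0 [0.19634265 0.59286736 0.21388322] [ 1.59214984e-01  9.87243714e-01 -6.54202270e-04 -1.05111221e-04] 0.0917196785693933 0.0187
scene {'fx': 433.8732490395284, 'fy': 433.8732490395284, 'cx': 264.47790017260206, 'cy': 214.61790666093268, 'k1': -0.04376073165917469, 'origin': array([1.12930348, 0.73697248, 0.81592534]), 'orientation': array([ 0.33673867,  0.8361128 , -0.39712842, -0.17265998])}
top {'fx': 451.369304016205, 'fy': 451.369304016205, 'cx': 270.5249556182476, 'cy': 205.69252612235343, 'k1': -0.0526140751452322, 'origin': array([0.41427151, 0.11241577, 1.49937967]), 'orientation': array([-0.70195172,  0.71115541, -0.02336436,  0.0312389 ])}
```

View pics/scene0.png

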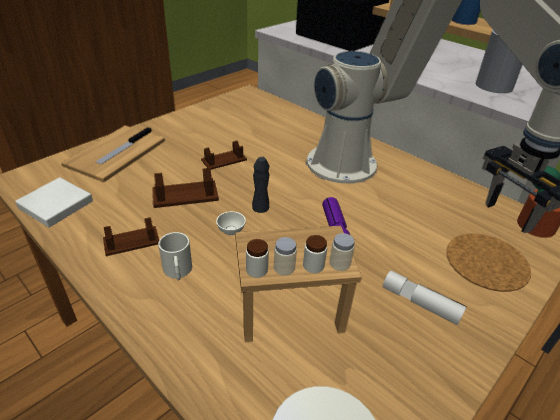

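View pics/top0.png

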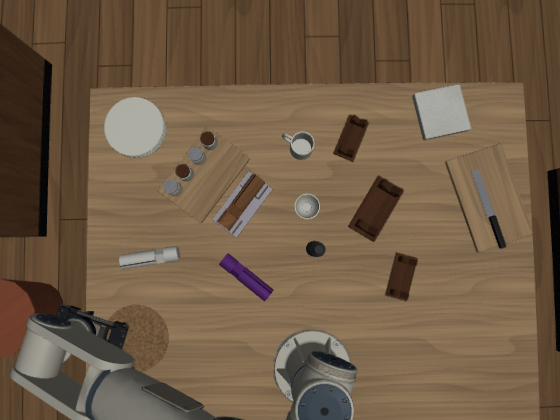

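The top view shows the mould with the walnut bar at about (243,203), the shelf to its upper left, and the full-size cradle at (376,208). The mill is at (316,248), the dish at (307,206) and the mug at (302,146). The scene camera sees the shelf from behind, so it can't see the bar.

```bash
cat > h.py <<'E'
import numpy as np, cv2
from scipy.spatial.transform import Rotation as R
def cam(s, obs=None):
    if 'origin' in s: return np.array(s['origin']), R.from_quat(s['orientation']).as_matrix()
    T=np.eye(4); T[:3,:3]=R.from_quat(obs['orientation']).as_matrix(); T[:3,3]=obs['tcp_pos']
    T=T@s['T_tool_cam']; return T[:3,3],T[:3,:3]
def rays(s,uv,obs=None):
    o,M=cam(s,obs); d=(np.atleast_2d(uv)-[s['cx'],s['cy']])/[s['fx'],s['fy']]; u=d.copy()
    for _ in range(8): u=d/(1+s['k1']*(u**2).sum(1,keepdims=True))
    return o,np.c_[u,np.ones(len(u))]@M.T
def plane(s,uv,z,obs=None):
    o,d=rays(s,uv,obs); return o+d*((z-o[2])/d[:,2])[:,None]
def project(s,P,obs=None):
    o,M=cam(s,obs); c=(np.atleast_2d(P)-o)@M; u=c[:,:2]/c[:,2:]
    return u*(1+s['k1']*(u**2).sum(1,keepdims=True))*[s['fx'],s['fy']]+[s['cx'],s['cy']]
E
python3 - <<'E'
from h import *
s=np.load('top0.npy',allow_pickle=True).item(); im=s['img']
hsv=cv2.cvtColor(im,cv2.COLOR_RGB2HSV)
def show(name,m,z,roi):
    x0,y0,x1,y1=roi; k=np.zeros_like(m); k[y0:y1,x0:x1]=m[y0:y1,x0:x1]
    cs=cv2.findContours(k,0,2)[0]
    for c in sorted(cs,key=cv2.contourArea)[-2:]:
        if cv2.contourArea(c)<20: continue
        b=cv2.boxPoints(cv2.minAreaRect(c)); P=plane(s,b,z)
        print(name,cv2.contourArea(c),np.round(b).tolist(),'mid',P.mean(0).round(4),'sides',np.linalg.norm(P[1]-P[0]).round(3),np.linalg.norm(P[2]-P[1]).round(3),'dirs',np.degrees(np.arctan2(*(P[1]-P[0])[[1,0]])).round(1),np.degrees(np.arctan2(*(P[2]-P[1])[[1,0]])).round(1))
V=hsv[...,2];S=hsv[...,1]
for p in[(376,208),(360,215),(243,203),(265,190),(440,260),(316,248)]: print(p,hsv[p[1],p[0]])
dark=((V<95)&(S>90)).astype(np.uint8)
show('cradle',dark,.012,(335,165,415,250))
show('bar',((S>120)&(V<140)).astype(np.uint8),.085,(212,172,275,238))
show('mould',((S<60)).astype(np.uint8),.075,(212,172,275,238))
show('dish',(S<60).astype(np.uint8),.04,(285,185,330,230))
show('mug',(S<60).astype(np.uint8),.09,(275,125,325,165))
show('mill',(V<60).astype(np.uint8),.1,(295,235,335,265))
a=cv2.resize(im[160:250,200:290],(600,600),interpolation=cv2.INTER_CUBIC)
cv2.imwrite('pics/crop0.png',a[:,:,::-1])
E
```

```text
(376, 208) [ 11 147  64]
(360, 215) [ 10 147  66]
(243, 203) [ 12 142  95]
(265, 190) [135   6  92]
(440, 260) [ 16  99 131]
(316, 248) [105   9  54]
cradle 1765.0 [[347.0, 227.0], [378.0, 174.0], [404.0, 189.0], [373.0, 242.0]] mid [ 0.5175 -0.2188  0.012 ] sides 0.203 0.102 dirs -31.5 -121.3
bar 769.5 [[218.0, 221.0], [253.0, 173.0], [265.0, 181.0], [229.0, 230.0]] mid [0.5393 0.22   0.085 ] sides 0.189 0.044 dirs -37.0 -127.5
mould 842.0 [[212.0, 219.0], [249.0, 170.0], [273.0, 188.0], [236.0, 237.0]] mid [0.5321 0.217  0.075 ] sides 0.195 0.097 dirs -37.3 -127.8
dish 490.0 [[294.0, 218.0], [294.0, 193.0], [319.0, 193.0], [319.0, 218.0]] mid [0.5265 0.0114 0.04  ] sides 0.081 0.081 dirs -1.0 -90.8
mug 561.0 [[281.0, 134.0], [305.0, 122.0], [320.0, 150.0], [296.0, 163.0]] mid [0.7234 0.0304 0.09  ] sides 0.085 0.103 dirs -62.6 -153.8
mill 213.0 [[306.0, 241.0], [324.0, 241.0], [324.0, 256.0], [306.0, 256.0]] mid [ 0.3883 -0.0083  0.1   ] sides 0.056 0.046 dirs -90.8 178.8
```

View pics/crop0.png

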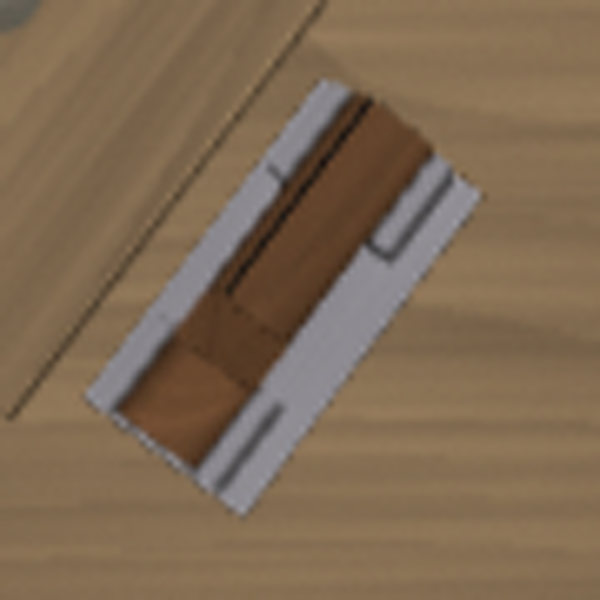

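The bar's neck end points to the lower left, so bar +z is at about 143°. The dark line sits about 30° to the shelf side of straight up, which puts the hole about 30° right of straight down. I'll grasp with the tool leaning 45° right, place it leaning left, then regrasp once in the cradle. First move is to a lookout.

```bash
cat >> h.py <<'E'
def toolR(yaw,tilt):
    """tool y level at yaw deg when upright; tilt deg>0 leans the tool's back to the right (-y side) about bar axis"""
    y=np.radians(yaw); n=np.array([np.cos(y),np.sin(y),0]); t=np.radians(tilt)
    z=-(np.cos(t)*np.array([0,0,1])-np.sin(t)*n); yy=np.cos(t)*n+np.sin(t)*np.array([0,0,1])
    return np.c_[np.cross(yy,z),yy,z]
def go(grasp,yaw,tilt,back=0.,frm=None):
    """tool-frame shift and turn to put the grasp point at grasp + back along the tool's back"""
    from station import monitor
    M=toolR(yaw,tilt); p=np.array(grasp)+M[:,2]*(.0187-back)
    if frm is None:
        o=monitor.get_obs(); A=R.from_quat(o['orientation']).as_matrix(); a=np.array(o['tcp_pos'])
    else: A,a=frm
    print('tcp',p.round(3),'shift',(A.T@(p-a)).round(4),'turn',np.degrees(R.from_matrix(A.T@M).as_rotvec()).round(1))
    return M,p
E
python3 - <<'E'
from h import *
from station import monitor
P=[.539,.2205,.075]
f=go([.30,.25,.40],62,20)
go(P,52.8,45,.22,f)
go(P,52.8,45,.22)
E
```

```text
tcp [0.303 0.256 0.382] shift [-0.2073 -0.2868 -0.1681] turn [-20.   -1.7   9.6]
tcp [0.453 0.107 0.217] shift [-0.2021 -0.1135  0.1344] turn [-24.9  -5.    7.8]
tcp [0.453 0.107 0.217] shift [-0.3963 -0.3805 -0.0029] turn [-44.7  -7.4  17.9]
```

```bash
python3 -m handwheel '[[-0.05,-0.07,-0.15,-4,0,2,-1],[-0.05,-0.07,-0.15,-4,0,2,-1],[-0.05,-0.07,-0.15,-4,0,2,-1],[-0.05,-0.07,-0.15,-4,0,2,-1],[-0.207,-0.287,-0.168,-20,-1.7,9.6,-1],[-0.207,-0.287,-0.168,-20,-1.7,9.6,-1],[-0.207,-0.287,-0.168,-20,-1.7,9.6,-1],[-0.207,-0.287,-0.168,-20,-1.7,9.6,-1],[-0.207,-0.287,-0.168,-20,-1.7,9.6,-1],[-0.207,-0.287,-0.168,-20,-1.7,9.6,-1],[-0.207,-0.287,-0.168,-20,-1.7,9.6,-1],[-0.207,-0.287,-0.168,-20,-1.7,9.6,-1]]'
python3 -c "
from h import *
go([.539,.2205,.075],52.8,45,.22)"
```

```text
clock: 1.1
tcp_pos: [0.3038, 0.2524, 0.3831]
orientation: [0.24, 0.955, 0.169, 0.043]
force: [0.1, 0.8, 0.4]
opening: 0.0919
grip_force: 0.0
tcp [0.453 0.107 0.217] shift [-0.1998 -0.1108  0.1364] turn [-24.9  -4.7   7.6]
```

```bash
python3 -m handwheel '[[-0.04,-0.022,0.027,-5,-1,1.5,-1],[-0.08,-0.044,0.054,-10,-2,3,-1],[-0.12,-0.066,0.08,-15,-3,4.5,-1],[-0.16,-0.088,0.108,-20,-4,6,-1],[-0.2,-0.111,0.136,-24.9,-4.7,7.6,-1],[-0.2,-0.111,0.136,-24.9,-4.7,7.6,-1],[-0.2,-0.111,0.136,-24.9,-4.7,7.6,-1],[-0.2,-0.111,0.136,-24.9,-4.7,7.6,-1],[-0.2,-0.111,0.136,-24.9,-4.7,7.6,-1]]'
python3 - <<'E'
from h import *
from station import monitor,snapshot
o=monitor.get_obs(); s=snapshot('wrist'); np.save('w1.npy',dict(s=s,o=o),allow_pickle=True)
print(o['qpos']); cv2.imwrite('pics/w1.png',s['img'][:,:,::-1]); print(s['T_tool_cam'])
print(project(s,[[.539,.2205,.075]],o))
E
```

```text
clock: 1.85
tcp_pos: [0.4532, 0.1089, 0.2141]
orientation: [0.294, 0.876, 0.363, 0.12]
force: [-0.5, -0.1, 0.7]
opening: 0.092
grip_force: 0.0
[-0.30800375  0.01855183  2.3458354   1.10977464  0.83994303 -2.039949  ]
[[ 6.46137860e-05 -9.63016032e-01 -2.69444089e-01  7.46178162e-02]
 [ 9.99999962e-01 -1.04306008e-05  2.77083901e-04 -1.91282172e-04]
 [-2.69646703e-04 -2.69444096e-01  9.63015995e-01 -1.69912005e-01]
 [ 0.00000000e+00  0.00000000e+00  0.00000000e+00  1.00000000e+00]]
[[282.939586   186.30657202]]
```

View pics/w1.png

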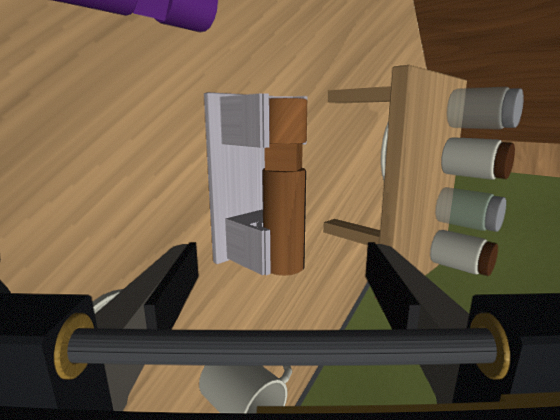

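The wrist view shows the bar axis at column ≈285 and rows 97–272. The neck edges are at rows ≈143 and 169, and the dark line is at the bar's right edge, near column 304. I'll check this against the predicted position.

Run:
```python
from h import *
d=np.load('w1.npy',allow_pickle=True).item(); s,o=d['s'],d['o']; im=s['img']
hsv=cv2.cvtColor(im,cv2.COLOR_RGB2HSV); print(hsv[220,[275,285,295,302,304,306,310]].tolist())
m=((hsv[...,1]>150)&(hsv[...,2]<170)).astype(np.uint8); m[:85]=0;m[290:]=0;m[:,:255]=0;m[:,320:]=0
m=cv2.morphologyEx(m,cv2.MORPH_OPEN,np.ones((3,3)))
for r in(110,130,155,180,200,220,240,260): 
    x=np.where(m[r])[0]; print(r,x.min() if len(x) else 0,x.max() if len(x) else 0)
y=np.where(m[:,285])[0]; print(y.min(),y.max())
g=im[:,285].astype(int).sum(1); print([(i,g[i]) for i in range(138,176)])
P=np.array([.539,.2205,.075]); M=toolR(52.8,45); b=-M[:,2]; ax=M[:,0]; print('toolx',ax)
for z in(-.095,-.05,0,.05,.095):
    print(z,project(s,[P+ax*z+.024*b,P+ax*z+.024*M[:,1],P+ax*z-.024*M[:,1]],o).round(1).tolist())
```

```text
[[13, 162, 104], [14, 160, 118], [13, 152, 116], [13, 159, 117], [16, 122, 50], [16, 114, 157], [17, 112, 171]]
110 270 305
130 270 305
155 266 301
180 264 304
200 264 304
220 264 303
240 271 303
260 271 302
99 274
[(138, np.int64(261)), (139, np.int64(275)), (140, np.int64(266)), (141, np.int64(269)), (142, np.int64(265)), (143, np.int64(253)), (144, np.int64(229)), (145, np.int64(229)), (146, np.int64(231)), (147, np.int64(227)), (148, np.int64(229)), (149, np.int64(229)), (150, np.int64(234)), (151, np.int64(241)), (152, np.int64(241)), (153, np.int64(239)), (154, np.int64(238)), (155, np.int64(232)), (156, np.int64(235)), (157, np.int64(233)), (158, np.int64(232)), (159, np.int64(233)), (160, np.int64(223)), (161, np.int64(240)), (162, np.int64(233)), (163, np.int64(247)), (164, np.int64(233)), (165, np.int64(238)), (166, np.int64(246)), (167, np.int64(243)), (168, np.int64(240)), (169, np.int64(242)), (170, np.int64(228)), (171, np.int64(106)), (172, np.int64(166)), (173, np.int64(235)), (174, np.int64(232)), (175, np.int64(225))]
toolx [-0.79652992  0.60459911  0.        ]
-0.095 [[283.0, 274.5], [303.2, 265.4], [262.6, 265.4]]
-0.05 [[283.0, 236.4], [303.9, 229.2], [261.9, 229.2]]
0 [[283.0, 190.9], [304.7, 186.3], [261.2, 186.3]]
0.05 [[283.0, 142.0], [305.4, 140.4], [260.5, 140.4]]
0.095 [[283.0, 94.9], [306.1, 96.4], [259.8, 96.4]]
```

The prediction matches to about 1 mm. Approaching now with the fingers at about 69 mm.

```bash
python3 -m handwheel '[[0,0,0.03,0,0,0,-0.5],[0,0,0.06,0,0,0,-0.5],[0,0,0.09,0,0,0,-0.5],[0,0,0.12,0,0,0,-0.5],[0,0,0.14,0,0,0,-0.5],[0,0,0.15,0,0,0,-0.5],[0,0,0.15,0,0,0,-0.5],[0,0,0.15,0,0,0,-0.5],[0,0,0.15,0,0,0,-0.5]]'
python3 -c "
from h import *
go([.5395,.2212,.075],52.8,45,.0)"
```

```text
clock: 2.65
tcp_pos: [0.5153, 0.1963, 0.1112]
orientation: [0.292, 0.876, 0.363, 0.12]
force: [0.6, -0.3, -0.7]
opening: 0.0688
grip_force: 0.0
tcp [0.547 0.232 0.062] shift [-0.0046 -0.0012  0.0687] turn [-0.  -0.3  0.2]
```

```bash
python3 -m handwheel '[[-0.002,0,0.02,0,0,0,-0.5],[-0.004,-0.001,0.04,0,0,0,-0.5],[-0.0045,-0.001,0.055,0,0,0,-0.5],[-0.0045,-0.001,0.068,0,0,0,-0.5],[-0.0045,-0.001,0.068,0,0,0,-0.5],[-0.0045,-0.001,0.068,0,0,0,-0.5],[-0.0045,-0.001,0.068,0,0,0,-0.5]]'
python3 -c "
from h import *
go([.5395,.2212,.075],52.8,45,.0)"
```

```text
clock: 3.23
tcp_pos: [0.5475, 0.2307, 0.0628]
orientation: [0.293, 0.876, 0.363, 0.12]
force: [0.1, 0.5, -0.0]
opening: 0.0685
grip_force: 0.0
tcp [0.547 0.232 0.062] shift [ 0.0006 -0.0001  0.0013] turn [ 0.  -0.3  0.1]
```

```bash
python3 -m handwheel '[[0,0,0,0,0,0,0],[0,0,0,0,0,0,0.5],[0,0,0,0,0,0,1],[0,0,0,0,0,0,1],[0,0,0,0,0,0,1],[0,0,0,0,0,0,1],[0,0,0,0,0,0,1]]' && python3 -m handwheel '[[0,0.004,-0.004,0,0,0,1],[0,0.008,-0.008,0,0,0,1],[0,0.014,-0.014,0,0,0,1],[0,0.02,-0.02,0,0,0,1],[0,0.027,-0.027,0,0,0,1],[0,0.027,-0.037,0,0,0,1],[0,0.027,-0.057,0,0,0,1],[0,0.027,-0.077,0,0,0,1],[0,0.027,-0.1,0,0,0,1],[0,0.027,-0.12,0,0,0,1],[0,0.027,-0.14,0,0,0,1],[0,0.027,-0.15,0,0,0,1]]'
```

```text
clock: 3.82
tcp_pos: [0.5479, 0.231, 0.0626]
orientation: [0.293, 0.876, 0.364, 0.121]
force: [-3.6, -3.9, 6.9]
opening: 0.0472
grip_force: 30.0
clock: 4.82
tcp_pos: [0.4946, 0.1603, 0.1877]
orientation: [0.293, 0.876, 0.363, 0.12]
force: [-0.1, -0.4, -2.9]
opening: 0.0472
grip_force: 30.0
```

Run:
```python
from h import *
f=go([.46,.08,.31],54,25)
go([.5175,-.2188,.28],58.5,0,0,f)
```

```text
tcp [0.465 0.086 0.293] shift [-0.0203  0.0198 -0.129 ] turn [19.9  0.5 -0.8]
tcp [ 0.518 -0.219  0.261] shift [-0.2221 -0.209  -0.0624] turn [25.   1.  -4.4]
```

```bash
python3 -m handwheel '[[-0.004,0.004,-0.02,3,0,0,1],[-0.008,0.008,-0.045,7,0,0,1],[-0.012,0.012,-0.075,12,0,0,1],[-0.018,0.018,-0.105,17,0,0,1],[-0.02,0.02,-0.129,20,0.5,-0.8,1],[-0.02,0.02,-0.129,20,0.5,-0.8,1],[-0.02,0.02,-0.129,20,0.5,-0.8,1]]' && python3 -m handwheel '[[-0.01,-0.01,-0.003,1,0,0,1],[-0.03,-0.028,-0.008,3,0,-0.5,1],[-0.055,-0.051,-0.015,6,0,-1,1],[-0.08,-0.075,-0.022,9,0,-1.5,1],[-0.105,-0.098,-0.029,12,0.5,-2,1],[-0.13,-0.122,-0.036,15,0.5,-2.5,1],[-0.155,-0.145,-0.043,18,0.7,-3,1],[-0.18,-0.17,-0.05,20,0.8,-3.5,1],[-0.205,-0.193,-0.057,23,0.9,-4,1],[-0.218,-0.205,-0.061,24.5,1,-4.4,1],[-0.222,-0.209,-0.062,25,1,-4.4,1],[-0.222,-0.209,-0.062,25,1,-4.4,1]]'
python3 - <<'E'
from h import *
from station import monitor,snapshot
o=monitor.get_obs(); s=snapshot('wrist'); np.save('w2.npy',dict(s=s,o=o),allow_pickle=True)
print(o['qpos'].round(2))
t=snapshot('scene'); np.save('sc2.npy',t,allow_pickle=True)
M,p=go([.5175,-.2188,.28],58.5,0); print(project(s,[[.5175,-.2188,.012]],o),project(t,[[.5175,-.2188,.012]]))
a=np.hstack([cv2.resize(s['img'],(400,300)),cv2.resize(t['img'][80:360,60:434],(400,300))]); cv2.imwrite('pics/w2.png',a[:,:,::-1])
E
```

```text
clock: 5.4
tcp_pos: [0.4661, 0.0876, 0.2938]
orientation: [0.301, 0.929, 0.206, 0.068]
force: [-0.1, 0.1, -4.1]
opening: 0.0475
grip_force: 30.0
clock: 6.4
tcp_pos: [0.5177, -0.2174, 0.2571]
orientation: [0.272, 0.962, 0.001, -0.003]
force: [-1.0, 0.3, -3.0]
opening: 0.0472
grip_force: 30.0
[-0.4   0.22  1.72  0.    1.21 -1.42]
tcp [ 0.518 -0.219  0.261] shift [-0.0013 -0.0023 -0.0029] turn [ 0.1 -0.3  0. ]
[[280.53992702 179.03045727]] [[185.27950583 192.17234625]]
```

View pics/w2.png

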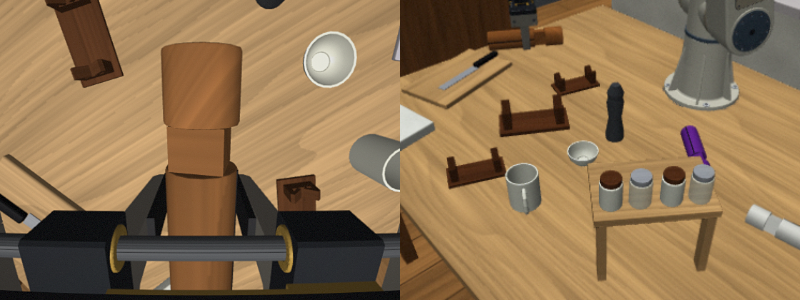

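The left half (wrist) shows the bar held along the tool axis, hiding the cradle. The right half (scene) shows the cradle clear, centred near full-image (185,190). I'll cross-check the cradle position with the scene view.

Run:
```python
from h import *
s=np.load('scene0.npy',allow_pickle=True).item(); im=s['img']; hsv=cv2.cvtColor(im,cv2.COLOR_RGB2HSV)
m=((hsv[...,2]<95)&(hsv[...,1]>90)).astype(np.uint8)
k=np.zeros_like(m); k[165:212,148:224]=m[165:212,148:224]
c=max(cv2.findContours(k,0,2)[0],key=cv2.contourArea)[:,0]
hull=cv2.convexHull(c)[:,0]; ap=cv2.approxPolyDP(hull[:,None],2,True)[:,0]
print(ap.tolist())
a=np.radians(-31.5);u=np.array([np.cos(a),np.sin(a),0]);n=np.array([-u[1],u[0],0]);C=np.array([.5175,-.2188,0])
for z in(0,.012):
  print(z,project(s,[C+i*.1*u+j*.05*n+[0,0,z] for i,j in((1,1),(1,-1),(-1,-1),(-1,1))]).round(1).tolist())
print('tops',project(s,[C+i*u+j*.036*n+[0,0,.075] for i in(.087,.063,-.063,-.087) for j in(1,-1)]).round(1).tolist())
s=np.load('top0.npy',allow_pickle=True).item(); im=s['img']; hsv=cv2.cvtColor(im,cv2.COLOR_RGB2HSV)
print('top plate',project(s,[C+i*.1*u+j*.05*n+[0,0,.012] for i,j in((1,1),(1,-1),(-1,-1),(-1,1))]).round(1).tolist())
t=np.load('scene0.npy',allow_pickle=True).item()['img'][155:220,140:230]
cv2.imwrite('pics/cr.png',cv2.resize(t,(720,520),interpolation=cv2.INTER_CUBIC)[:,:,::-1])
```

```text
[[223, 165], [217, 200], [154, 207], [155, 174], [206, 165]]
0 [[154.0, 208.6], [153.1, 189.9], [214.8, 183.0], [219.2, 200.8]]
0.012 [[153.5, 205.5], [152.6, 186.8], [214.6, 179.9], [219.0, 197.7]]
tops [[154.9, 185.3], [154.2, 172.2], [163.1, 184.3], [162.0, 171.4], [205.3, 179.7], [202.6, 167.1], [213.2, 178.8], [210.2, 166.3]]
top plate [[377.4, 174.4], [403.5, 189.7], [373.7, 241.7], [347.4, 226.2]]
```

View pics/cr.png

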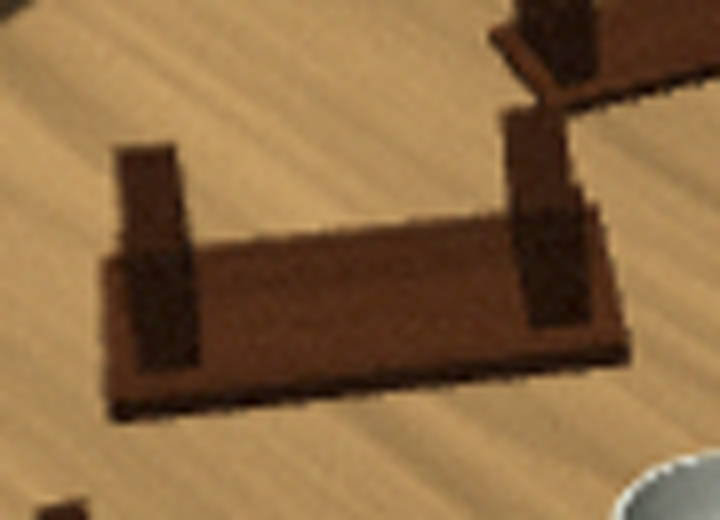

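The plate corners agree with the prediction within 1 px (about 1.5 mm) in both views. Now tilting to -50° above the cradle.

Run:
```python
from h import *
go([.5175,-.2188,.24],58.5,-25)
go([.5175,-.2188,.20],58.5,-50)
```

```text
tcp [ 0.513 -0.226  0.223] shift [-0.0015 -0.0103  0.0354] turn [25.1 -0.3  0.1]
tcp [ 0.51  -0.231  0.188] shift [-0.0017 -0.0167  0.0704] turn [50.1 -0.3  0.1]
```

```bash
python3 -m handwheel '[[0,-0.002,0.006,4,0,0,1],[0,-0.004,0.013,9,0,0,1],[-0.001,-0.007,0.022,15,0,0,1],[-0.0015,-0.0095,0.03,21,0,0,1],[-0.0015,-0.011,0.038,27,0,0,1],[-0.0015,-0.013,0.047,33,0,0,1],[-0.0015,-0.0145,0.055,39,0,0,1],[-0.0017,-0.016,0.063,45,0,0,1],[-0.0017,-0.0167,0.07,50,-0.3,0,1],[-0.0017,-0.0167,0.07,50,-0.3,0,1],[-0.0017,-0.0167,0.07,50,-0.3,0,1],[-0.0017,-0.0167,0.07,50,-0.3,0,1]]'
python3 - <<'E'
from h import *
from station import monitor
print(monitor.get_obs()['qpos'].round(2))
f=go([.5175,-.2188,.10],58.5,-50)
f=go([.5175,-.2188,.082],58.5,-50)
E
```

```text
clock: 7.5
tcp_pos: [0.5114, -0.2319, 0.1905]
orientation: [0.246, 0.873, -0.406, -0.112]
force: [-0.2, -0.3, -3.2]
opening: 0.0473
grip_force: 30.0
[ 0.    0.56  1.68 -0.71  1.48 -0.73]
tcp [ 0.51  -0.231  0.088] shift [0.002  0.0783 0.0662] turn [ 0.2  0.2 -0. ]
tcp [ 0.51  -0.231  0.07 ] shift [0.002  0.0921 0.0778] turn [ 0.2  0.2 -0. ]
```

```bash
python3 -m handwheel '[[0.001,0.013,0.011,0,0,0,1],[0.001,0.03,0.025,0,0,0,1],[0.002,0.05,0.042,0,0,0,1],[0.002,0.066,0.056,0,0,0,1],[0.002,0.076,0.064,0,0,0,1],[0.002,0.082,0.07,0,0,0,1],[0.002,0.0865,0.0735,0,0,0,1],[0.002,0.0865,0.0735,0,0,0,1],[0.002,0.0865,0.0735,0,0,0,1]]'
python3 - <<'E'
from h import *
f=go([.5175,-.2188,.080],58.5,-50)
E
```

```text
clock: 8.25
tcp_pos: [0.5099, -0.2322, 0.0771]
orientation: [0.246, 0.872, -0.407, -0.113]
force: [0.7, 0.3, -2.1]
opening: 0.0471
grip_force: 30.0
tcp [ 0.51  -0.231  0.068] shift [0.0006 0.0077 0.0051] turn [ 0.   0.2 -0.1]
```

```bash
python3 -m handwheel '[[0,0.002,0.0015,0,0,0,1],[0,0.004,0.003,0,0,0,1],[0,0.0055,0.0042,0,0,0,1],[0,0.007,0.0055,0,0,0,1],[0,0.007,0.0055,0,0,0,1],[0,0.007,0.0055,0,0,0,1]]'; python3 -m handwheel '[[0,0.001,0.0008,0,0,0,1],[0,0.001,0.0008,0,0,0,1],[0,0.001,0.0008,0,0,0,1]]'
```

```text
clock: 8.75
tcp_pos: [0.5101, -0.2318, 0.0691]
orientation: [0.246, 0.872, -0.408, -0.113]
force: [0.1, 4.5, 7.7]
opening: 0.0471
grip_force: 30.0
clock: 9.0
tcp_pos: [0.5101, -0.2318, 0.0691]
orientation: [0.246, 0.872, -0.409, -0.113]
force: [0.3, 7.0, 14.7]
opening: 0.0475
grip_force: 30.0
```

Seated. Releasing and backing off.

```bash
python3 -m handwheel '[[0,0,0,0,0,0,0.3],[0,0,0,0,0,0,0],[0,0,0,0,0,0,-0.2],[0,0,0,0,0,0,-0.35],[0,0,0,0,0,0,-0.35],[0,0,0,0,0,0,-0.35]]'; python3 -m handwheel '[[0,0,-0.01,0,0,0,-0.35],[0,0,-0.03,0,0,0,-0.35],[0,0,-0.06,0,0,0,-0.35],[0,0,-0.09,0,0,0,-0.35],[0,0,-0.12,0,0,0,-0.35],[0,0,-0.14,0,0,0,-0.35],[0,0,-0.15,0,0,0,-0.35],[0,0,-0.15,0,0,0,-0.35]]'
python3 -c "
from h import *
go([.5175,-.2188,.080],58.5,-10,.2)
go([.5175,-.2188,.080],58.5,25,.16)"
```

```text
clock: 9.5
tcp_pos: [0.5097, -0.2319, 0.0663]
orientation: [0.245, 0.872, -0.407, -0.113]
force: [0.3, 0.5, 0.6]
opening: 0.0619
grip_force: 0.0
clock: 10.17
tcp_pos: [0.5709, -0.132, 0.164]
orientation: [0.245, 0.873, -0.407, -0.111]
force: [0.1, -0.2, -0.3]
opening: 0.062
grip_force: 0.0
tcp [ 0.534 -0.192  0.259] shift [ 0.     -0.1176 -0.007 ] turn [-39.9   0.4   0.1]
tcp [ 0.486 -0.27   0.208] shift [ 0.0007 -0.1377  0.0953] turn [-74.9   0.4   0.2]
```

```bash
python3 -m handwheel '[[0,-0.015,-0.007,-5,0,0,-0.35],[0,-0.035,-0.01,-11,0,0,-0.35],[0,-0.055,-0.012,-18,0,0,-0.35],[0,-0.075,-0.012,-25,0,0,-0.35],[0,-0.095,-0.01,-32,0,0,-0.35],[0,-0.118,-0.007,-39,0,0,-0.35],[0,-0.13,0.01,-46,0,0,-0.35],[0,-0.138,0.03,-53,0,0,-0.35],[0,-0.138,0.055,-60,0,0,-0.35],[0,-0.138,0.08,-67,0,0,-0.35],[0,-0.138,0.095,-74,0,0,-0.35],[0,-0.138,0.095,-75,0.4,0,-0.35]]'
python3 -m handwheel '[[0,0,0,0,0,0,-0.35],[0,0,0,0,0,0,-0.35]]'
python3 - <<'E'
from h import *
from station import monitor,snapshot
o=monitor.get_obs(); s=snapshot('wrist'); np.save('w3.npy',dict(s=s,o=o),allow_pickle=True); cv2.imwrite('pics/w3.png',s['img'][:,:,::-1])
print(o['qpos'].round(2)); P=np.array([.5175,-.2188,.08]); M=toolR(58.5,0); ax=M[:,0]
for z in(-.095,-.087,-.063,0,.022,.05,.063,.095): print(z,project(s,[P+ax*z,P+ax*z+[0,0,.024]],o).round(1).tolist())
go(P,58.5,25,.0)
E
```

```text
clock: 11.17
tcp_pos: [0.4803, -0.2746, 0.2035]
orientation: [0.269, 0.938, 0.212, 0.056]
force: [-0.6, 0.6, -0.2]
opening: 0.0619
grip_force: 0.0
clock: 11.33
tcp_pos: [0.4843, -0.2716, 0.2066]
orientation: [0.266, 0.94, 0.208, 0.056]
force: [-0.3, 0.1, 0.0]
opening: 0.0621
grip_force: 0.0
[-0.78  0.31  1.79  0.46  1.19 -2.01]
-0.095 [[285.2, 288.8], [296.0, 299.9]]
-0.087 [[285.2, 281.7], [296.1, 292.4]]
-0.063 [[285.2, 259.9], [296.3, 269.4]]
0 [[285.1, 198.2], [296.9, 203.9]]
0.022 [[285.1, 175.1], [297.1, 179.2]]
0.05 [[285.1, 144.5], [297.3, 146.5]]
0.063 [[285.1, 129.8], [297.4, 130.8]]
0.095 [[285.0, 92.5], [297.7, 90.6]]
tcp [ 0.522 -0.212  0.063] shift [-0.0011  0.0021  0.16  ] turn [-0.1 -0.2 -0. ]
```

View pics/w3.png

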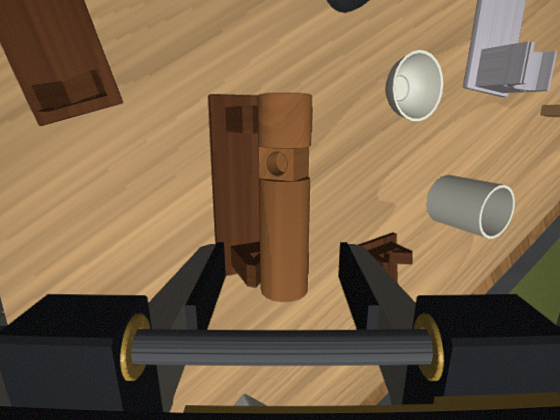

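The bar lies in the cradle as predicted (column 285, rows 93–298) with its hole at about (277,163). Working out the hole angle next.

Run:
```python
from h import *
d=np.load('w3.npy',allow_pickle=True).item(); s,o=d['s'],d['o']
P=np.array([.5175,-.2188,.08]); M=toolR(58.5,0); ax,n=M[:,0],M[:,1]
g=cv2.cvtColor(s['img'],cv2.COLOR_RGB2GRAY)[148:180,255:315]
r=s['img'][148:180,262:292].sum(2); ys,xs=np.where(r<np.percentile(r,22)); print('dark',xs.mean()+262,ys.mean()+148)
print(g[15].tolist())
for t in range(40,66,4):
    a=np.radians(t); q=P+ax*.036+.017*(np.cos(a)*np.array([0,0,1])-np.sin(a)*n)
    e=[q+.01*k*(np.sin(a)*np.array([0,0,1])+np.cos(a)*n) for k in(1.7,1,-1,-1.7)]
    print(t,project(s,[q]+e,o).round(1)[:,0],project(s,[q],o)[0,1].round(1))
```

```text
dark 274.7156398104265 165.92417061611374
[62, 69, 63, 64, 88, 94, 96, 93, 99, 101, 103, 77, 76, 78, 75, 77, 74, 76, 76, 73, 70, 84, 94, 92, 95, 94, 95, 94, 95, 94, 96, 96, 75, 98, 99, 102, 101, 98, 88, 80, 81, 80, 77, 78, 78, 79, 78, 77, 76, 76, 74, 80, 72, 83, 161, 161, 155, 150, 152, 153]
40 [280.2 299.3 291.4 269.2 261.6] 162.3
44 [278.9 297.6 289.8 268.2 260.8] 162.2
48 [277.6 295.9 288.3 267.3 260.1] 162.2
52 [276.4 294.  286.7 266.4 259.6] 162.1
56 [275.2 292.2 285.1 265.7 259.2] 162.0
60 [274.1 290.2 283.5 265.1 259. ] 161.9
64 [273.  288.3 281.9 264.6 258.8] 161.8
```

```bash
python3 -m handwheel '[[-0.001,0.002,0.03,0,0,0,-0.35],[-0.001,0.002,0.065,0,0,0,-0.35],[-0.001,0.002,0.095,0,0,0,-0.35],[-0.001,0.002,0.12,0,0,0,-0.35],[-0.001,0.002,0.14,0,0,0,-0.35],[-0.001,0.002,0.152,0,0,0,-0.35],[-0.001,0.002,0.16,0,0,0,-0.35],[-0.001,0.002,0.16,0,0,0,-0.35],[-0.001,0.002,0.16,0,0,0,-0.35]]'; python3 -c "
from h import *
go([.5175,-.2188,.080],58.5,25)"
```

```text
clock: 12.13
tcp_pos: [0.5224, -0.2121, 0.064]
orientation: [0.264, 0.94, 0.208, 0.057]
force: [-0.0, -0.1, -0.3]
opening: 0.0618
grip_force: 0.0
tcp [ 0.522 -0.212  0.063] shift [ 0.0007 -0.0008  0.0007] turn [-0.  -0.2  0.1]
```

The hole is 52° right of up. Gripping and lifting 15 mm before rolling by 52°.

```bash
python3 -m handwheel '[[0,0,0,0,0,0,0.2],[0,0,0,0,0,0,0.6],[0,0,0,0,0,0,1],[0,0,0,0,0,0,1],[0,0,0,0,0,0,1],[0,0,0,0,0,0,1],[0,0.001,-0.002,0,0,0,1],[0,0.003,-0.006,0,0,0,1],[0,0.005,-0.01,0,0,0,1],[0,0.0063,-0.0136,0,0,0,1],[0,0.0063,-0.0136,0,0,0,1],[0,0.0063,-0.0136,0,0,0,1]]'; python3 -c "
from h import *
for t in (8,-10,-27): go([.5175,-.2188,.095],58.5,t)"
```

```text
clock: 13.13
tcp_pos: [0.5219, -0.2125, 0.0786]
orientation: [0.265, 0.94, 0.209, 0.057]
force: [0.8, -0.2, -3.4]
opening: 0.0475
grip_force: 30.0
tcp [ 0.519 -0.217  0.076] shift [ 0.0005 -0.0055 -0.0003] turn [17.  -0.2  0. ]
tcp [ 0.516 -0.222  0.077] shift [ 0.0005 -0.0107 -0.0028] turn [35.  -0.2  0.1]
tcp [ 0.513 -0.226  0.078] shift [ 0.0005 -0.0147 -0.0066] turn [52.  -0.2  0.1]
```

```bash
python3 -m handwheel '[[0,-0.0015,0,4,0,0,1],[0,-0.003,0,9,0,0,1],[0,-0.0045,-0.0002,14,0,0,1],[0,-0.0065,-0.0007,20,0,0,1],[0,-0.0085,-0.0016,27,0,0,1],[0,-0.0105,-0.0027,34,0,0,1],[0,-0.012,-0.004,41,0,0,1],[0,-0.0138,-0.0055,47,0,0,1],[0.0005,-0.0147,-0.0066,52,-0.2,0,1],[0.0005,-0.0147,-0.0066,52,-0.2,0,1],[0.0005,-0.0147,-0.0066,52,-0.2,0,1]]'; python3 -c "
from h import *
for z in (.086,.080): go([.5175,-.2188,z],58.5,-27)"
```

```text
clock: 14.05
tcp_pos: [0.5131, -0.2244, 0.0769]
orientation: [0.262, 0.937, -0.224, -0.064]
force: [-0.2, -0.0, -3.2]
opening: 0.0474
grip_force: 30.0
tcp [ 0.513 -0.226  0.069] shift [-0.0009  0.0022  0.0074] turn [ 0.1 -0.   0.2]
tcp [ 0.513 -0.226  0.063] shift [-0.0009  0.0049  0.0127] turn [ 0.1 -0.   0.2]
```

```bash
python3 -m handwheel '[[-0.0005,0.001,0.003,0,0,0,1],[-0.0009,0.0022,0.007,0,0,0,1],[-0.0009,0.003,0.009,0,0,0,1],[-0.0009,0.004,0.011,0,0,0,1],[-0.0009,0.0049,0.0127,0,0,0,1],[-0.0009,0.0049,0.0127,0,0,0,1],[-0.0009,0.0049,0.0127,0,0,0,1]]'; python3 -m handwheel '[[0,0.0005,0.001,0,0,0,1],[0,0.0005,0.001,0,0,0,1]]'
```

```text
clock: 14.63
tcp_pos: [0.5132, -0.228, 0.0654]
orientation: [0.264, 0.936, -0.225, -0.063]
force: [0.6, 2.8, 5.0]
opening: 0.0473
grip_force: 30.0
clock: 14.8
tcp_pos: [0.5134, -0.2279, 0.0651]
orientation: [0.264, 0.936, -0.225, -0.063]
force: [-2.0, 6.3, 12.9]
opening: 0.0474
grip_force: 30.0
```

Seated again. Releasing, backing off and verifying.

```bash
python3 -m handwheel '[[0,0,0,0,0,0,0.3],[0,0,0,0,0,0,0],[0,0,0,0,0,0,-0.2],[0,0,0,0,0,0,-0.35],[0,0,0,0,0,0,-0.35],[0,0,0,0,0,0,-0.35]]'; python3 -m handwheel '[[0,0,-0.01,0,0,0,-0.35],[0,0,-0.03,0,0,0,-0.35],[0,0,-0.06,0,0,0,-0.35],[0,0,-0.09,0,0,0,-0.35],[0,0,-0.12,0,0,0,-0.35],[0,-0.02,-0.14,-7,0,0,-0.35],[0,-0.04,-0.15,-14,0,0,-0.35],[0,-0.06,-0.15,-20,0,0,-0.35],[0,-0.07,-0.15,-24,0,0,-0.35],[0,-0.07,-0.15,-24,0,0,-0.35],[0,-0.07,-0.15,-24,0,0,-0.35],[0,-0.07,-0.15,-24,0,0,-0.35]]'
python3 - <<'E'
from h import *
from station import monitor,snapshot
o=monitor.get_obs(); s=snapshot('wrist'); np.save('w4.npy',dict(s=s,o=o),allow_pickle=True); cv2.imwrite('pics/w4.png',s['img'][:,:,::-1])
P=np.array([.5175,-.2188,.08]); M=toolR(58.5,0); ax,n=M[:,0],M[:,1]
for z in(-.095,.095): print(z,project(s,[P+ax*z,P+ax*z+[0,0,.024],P+ax*z+.024*n,P+ax*z-.024*n],o).round(1).tolist())
for t in(-10,-5,0,5,10):
    a=np.radians(t); q=P+ax*.036+.017*(np.cos(a)*np.array([0,0,1])-np.sin(a)*n)
    e=[q+.01*k*(np.sin(a)*np.array([0,0,1])+np.cos(a)*n) for k in(1.7,1,-1,-1.7)]
    print(t,project(s,[q]+e,o).round(1)[:,0],project(s,[q],o)[0,1].round(1))
r=int(project(s,[P+ax*.036+[0,0,.017]],o)[0,1]); g=cv2.cvtColor(s['img'],cv2.COLOR_RGB2GRAY); print(r,g[r,250:325].tolist())
t=snapshot('top'); cv2.imwrite('pics/top4.png',t['img'][:,:,::-1])
E
```

```text
clock: 15.3
tcp_pos: [0.5129, -0.2279, 0.0633]
orientation: [0.263, 0.936, -0.225, -0.063]
force: [-0.5, 1.3, -0.9]
opening: 0.0619
grip_force: 0.0
clock: 16.3
tcp_pos: [0.5159, -0.2223, 0.2286]
orientation: [0.271, 0.962, -0.026, -0.008]
force: [0.3, 0.4, -0.7]
opening: 0.0621
grip_force: 0.0
-0.095 [[293.0, 283.9], [292.5, 295.7], [316.2, 284.4], [270.0, 283.3]]
0.095 [[294.9, 91.0], [294.4, 89.0], [321.9, 91.0], [268.1, 91.1]]
-10 [297.3 316.1 308.4 286.1 278.2] 159.5
-5 [295.6 314.7 306.9 284.4 276.5] 159.5
0 [294.  313.2 305.3 282.7 274.8] 159.5
5 [292.3 311.5 303.6 281.1 273.4] 159.5
10 [290.6 309.7 301.8 279.7 272.1] 159.5
159 [163, 111, 61, 54, 59, 59, 58, 59, 59, 61, 57, 55, 59, 58, 59, 58, 64, 66, 65, 62, 60, 61, 58, 58, 57, 85, 106, 104, 101, 99, 102, 98, 78, 100, 100, 100, 100, 98, 98, 98, 98, 99, 101, 104, 102, 102, 99, 97, 100, 102, 104, 102, 102, 100, 89, 56, 89, 100, 101, 105, 107, 106, 107, 96, 60, 66, 68, 68, 73, 69, 68, 62, 67, 69, 68]
```

View pics/w4.png

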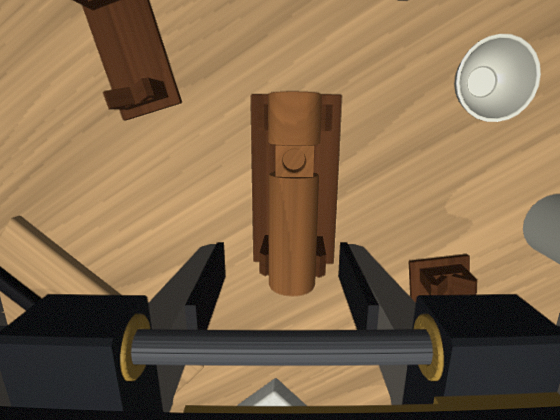

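The hole is at about (294,159), facing up. Its edges at columns 282 and 305 match the 0° prediction. Quick check of the plate corners for centring before handing in.

Run:
```python
from h import *
d=np.load('w4.npy',allow_pickle=True).item(); s,o=d['s'],d['o']
C=np.array([.5175,-.2188,0]); M=toolR(58.5,0); ax,n=M[:,0],M[:,1]
print(project(s,[C+i*.1*ax+j*.05*n+[0,0,.012] for i,j in((1,1),(1,-1),(-1,-1),(-1,1))],o).round(1).tolist())
print(project(s,[C+.095*ax+[0,0,.104],C-.095*ax+[0,0,.104]],o).round(1).tolist())
hsv=cv2.cvtColor(s['img'],cv2.COLOR_RGB2HSV); print(hsv[80:105,260,2].tolist(), hsv[80:105,293,2].tolist(), hsv[250:300,255,2].tolist(),hsv[283:303,293,2].tolist())
```

```text
[[342.4, 90.5], [250.0, 90.7], [253.9, 260.3], [334.9, 262.1]]
[[294.4, 89.0], [292.5, 295.7]]
[177, 176, 180, 180, 180, 176, 176, 174, 180, 186, 193, 195, 200, 162, 69, 72, 79, 78, 82, 77, 80, 78, 77, 77, 77] [176, 174, 176, 179, 176, 173, 171, 173, 173, 174, 153, 124, 139, 138, 142, 142, 144, 143, 143, 146, 147, 144, 143, 145, 146] [85, 87, 88, 88, 86, 88, 86, 86, 86, 83, 83, 104, 175, 194, 195, 196, 199, 197, 192, 187, 187, 189, 190, 194, 193, 189, 187, 187, 185, 189, 192, 197, 198, 194, 192, 185, 184, 183, 186, 185, 186, 189, 190, 192, 192, 191, 188, 185, 184, 179] [138, 140, 138, 139, 141, 138, 140, 141, 139, 140, 140, 136, 143, 165, 187, 181, 181, 176, 176, 174]
```

```bash
python3 -c "
from station import ctrl
print(ctrl.hand_in())"
```

```text
the job is handed in; nothing more can be done
None
```

The job is handed in: the last wrist view shows the walnut bar released in the V cradle, centred within about 3 mm, hole within about 1° of straight up; the mill, dish and mug were never approached, and the judge's verdict was not shown.

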